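# Load the empty plate of an indexing table and index it to the sensor

## Robot

A 6-joint arm with a two-finger parallel gripper is mounted at the origin on a cart in front of the work surface, level with it; the furniture and walls round the work are solid. World frame = base frame: x ahead of the robot, y to its left, z up, the work surface at z = 0. Lengths are in m, angles in degrees, forces in N, time in s.
With the tool pointing down it reaches from about 0.25 to 0.8 m from the base axis. Payload 8.5 kg.
Tool frame: the origin (TCP) lies between the finger pads; the fingertips stand 25 mm ahead of it and the grasp point (between the pads) lies 6 mm ahead of it; z points along the fingers, y is the line along which they close (so a half turn about z gives the same grasp; the last joint's range is limited). The gripper opens to 85 mm and grips with 20 to 120 N. Pads are 22 mm wide; open, the fingers measure 114 mm over their backs; the gripper's body (76 mm by 85 mm) begins 54 mm behind the grasp point. The pads swing forward as they close: fully open they stand 13 mm farther back than shut.
Start: joints at [-66.979, 13.648, -0.773, 75.585, 0, 90], TCP at [0.205, -0.483, 0.256] pointing down, gripper open.
Joint ranges: [-152.45, 152.45], [-59.26, 108.67], [-65.41, 83.53], [-104.44, 129.93], [-82.83, 76.93], [-180, 180]. Speed limits (degrees/s): [127.2, 127.2, 159.86, 180, 180, 180].

## Interface

Orientations are given as [roll, pitch, yaw] about the fixed x, y, z axes, in that order (R = Rz(yaw) Ry(pitch) Rx(roll)).
In Python, from workcell import r, vision gives the robot as it stands.
- The arm moves only by the tool arm_command, never from a script. Its argument "motion" is a list of rows, each an object with "rot": the turn, a rotation vector about the world's x, y, z in degrees, a list of three; "linear": the shift along the world's x, y, z in mm, a list of three; "hand": the opening, from -1 (shut) to 1 (fully open), so that 0 is half open. A call has 1 to 20 rows; each row shifts and turns the commanded pose from where the row before left it; what a row does not reach is not made up. A row lasts 1/12 s, in which the tool goes at most 41.7 mm and 7.16 degrees, less where a joint would pass 70% of its speed; a pose out of reach is approached as far as the arm can. A call with a gripper value outside its range is refused whole. The fingers move at their own pace and stop on an object; "force" is the grip in N (left out, the last holds). Time passes only in rows, so rows that do not move let the fingers close. It gives the time, the measured TCP pose, the force, the opening and the grip force at its end, in the units of the state.
- r.state(): the state, without advancing time (a new reading comes with each control period).
- vision.get_image(name): name is "scene" or "top" or "wrist"; returns the picture (400x640x3 uint8, red, green, blue); there is no depth.
- vision.camera_params(name): a dict with "mtx" (3x3 intrinsics, pixels), "distortion" ([k1, k2, p1, p2, k3] as OpenCV has them; the pictures are not rectified), "eye" and "orientation" of the camera in the world. Camera axes: x right, y down, z forward; pixel columns grow to the right and rows downward; lengths in m; the calibration is good to about 2 mm. A picture is of the moment at which its call begins: read the wrist's pose just before it. camera_params takes no time and is no camera call; for the wrist camera it gives the pose at the moment of the call.
- r.job_done(): hands the job in; it is judged then, once.
Trained networks look in the newest picture that a camera, given by its name, has taken for a name from the list of things; names that differ only in an ending like _2 or _b are one class to them, and where a whole thing is asked for, a point or a joint stands for the part that bears it (a point fixed in the world has none). Each returns a list of dicts, best first, with "score" (0 to 1); they miss things now and then, are a little off and sometimes report something else, mostly with a low value. They report only what shows in the picture. A call takes as long as a camera call.
- vision.cut_out(camera, target): "pixels" (400x640 bool, what is visible of it).
- vision.tip_of(camera, target): "location" ([x, y, z] in m, in world coordinates, good to about 4 mm: a listed point, or the origin of a listed thing).
The state is a dict: "time_s": time; "qpos": joint angles; "qvel": joint speeds; "joint_torque": joint torques, N m; "eef_pos": TCP position; "tool_rot": TCP orientation; "force": force on the tool from outside, world axes, zero at the start; "wrist_torque": the same for the moment, N m; "finger_gap": opening from 0.0 (shut) to 1.0 (fully open); "grip_force": force on a finger pad.
Only numpy, scipy, OpenCV 4.12 (cv2) and the standard library are available. Lean on these libraries where they do the work, as an engineer would, in place of code of your own. Each camera call takes 0.05 s, during which the arm holds its last target. There are 200 camera calls.

## Task

Turn the round indexing table until its empty plate clicks in at the loading pointer, and there stack the two loose aluminium discs centred on that plate, the narrow one on the wide one, like the two finished stacks. Then turn the table on by one click, counter-clockwise seen from above, so that the new stack stands at the sensor post, still centred, and let go. Leave everything else where it is.

Things in the scene. Friction and masses are not known exactly. Their poses are not given: they have to be found in the camera images.
- table (a joint): table angle, rad, growing counter-clockwise seen from above; 0: empty plate at the pointer; 1.047 (60 deg): at the sensor post; starts at -1.35 to -0.35. A spring ball clicks in every 60 deg (0, +-1.047) and pulls the table home from within 0.05 rad; 0.1 to 0.16 rad from a click it pushes the table away; elsewhere friction (0.02 N m) holds it. Leaving a click takes about 0.15 N m
- hub (a point): middle of the black bar handle on the table's axis, 76 mm up; bar 56 x 14 x 28 mm (long, wide, high), top 90 mm above the work surface. Turns with the table: x lies along the bar, -x points to the empty plate, z is up. Two finished stacks stand on the table 72 mm from the axis, 120 deg either side of the empty plate, tops 53 mm up
- plate (a point): centre of the top face of the empty plate, round, faced with dark rubber, 66 mm across, its top 33 mm above the work surface, 72 mm from the axis of the round grey table (216 mm across, its face 29 mm up); turns with the table
- pointer (a point): tip of the loading pointer: an aluminium square bar 34 mm high that stands with one edge towards the axis on a tongue of the fixed base, 116.5 mm from the table's axis on the robot's side
- sensor (a point): top of the black head of the sensor post, fixed to the base beside the rim, 60 degrees counter-clockwise of the pointer seen from above, 121 mm from the table's axis; the head is 26 x 22 mm and its top is 94 mm above the work surface; it ends outside the table's rim
- wide_c (a point): wide disc: loose plain aluminium disc, 60 mm across and 10 mm thick, lying flat on the work surface; the point is its centre, 5 mm above its underside. It starts between the monitor and the indexing table.
- narrow_c (a point): narrow disc: loose plain aluminium disc, 40 mm across and 10 mm thick, lying flat on the work surface; the point is its centre, 5 mm above its underside. It starts between the monitor and the indexing table.
- terminal_c (a point): bystander, grey rail terminal block 12 x 42 x 35 mm (x, y, z), standing; the point is on its axis 18 mm up
- relay_c (a point): bystander, white plug-in relay 22 x 29 x 36 mm, standing; the point is its centre
- tape_c (a point): bystander, black roll of tape 72 mm across and 18 mm high, lying flat; the point is its centre
- marker_c (a point): bystander, black and white marker 14 x 136 x 12 mm lying along its own y axis; the point is its middle
- fuses_c (a point): bystander, small white carton 50 x 70 x 30 mm; the point is its centre

How it is judged (in metres and radians):
On the way, in this order (a step that is already met when the one before it is completed fails the run):
1. the empty plate stands at the loading pointer, clicked in (value of joint table between -0.05 and 0.05 rad and velocity of joint table between -0.05 and 0.05 rad/s), for 0.2 s.
2. with the plate still at the loading pointer, the two discs lie stacked and centred on it (value of joint table between -0.05 and 0.05 rad and horizontal distance between each of wide_c, narrow_c and plate below 0.007 m and z of wide_c in the frame of plate between 0.002 and 0.008 m and z of narrow_c in the frame of plate between 0.012 and 0.018 m and linear speed of each of wide, narrow below 0.02 m/s), for 0.2 s.
At the end, for the whole second after the job is handed in: The table rests one click counter-clockwise of the pointer, at the sensor post (1.05 rad, within 0.05); on its plate rests the wide disc and on that the narrow one, each within 7 mm of the plate's centre and flat on the one beneath (heights within 3 mm) (value of joint table between 0.9972 and 1.0972 rad and velocity of joint table between -0.05 and 0.05 rad/s and horizontal distance between each of wide_c, narrow_c and plate below 0.007 m and z of wide_c in the frame of plate between 0.002 and 0.008 m and z of narrow_c in the frame of plate between 0.012 and 0.018 m and linear speed of each of wide, narrow below 0.02 m/s); the robot touches nothing.
It fails at once if a bystander was moved by more than 20 mm (distance of any of terminal_c, relay_c, tape_c, marker_c, fuses_c from where it was at the start of the episode above 0.02 m).
It also fails if it takes over 58 s, if anything falls off the work surface, if the arm or the gripper's body presses on something with over 40 N, if the wrist force passes 120 N, or if a joint passes its speed limit or range.

## Working session

There is one attempt and no reset: what is moved stays moved. The work goes in short steps, Python scripts to look and compute and a tool call to move; the robot and the scene stay as the last step left them, time stands still between calls to the robot, and variables do not carry over. Pictures are saved under pics/ and viewed, at most 11 in all, crops included, and the job is handed in when it is done.

Besides the shell and the picture viewer there is one more tool, called after "Request:" by a JSON object that holds its "name" and its "arguments". arm_command: Moves the arm, as the interface text tells. Its arguments: {"type":"object","properties":{"motion":{"type":"array"},"force":{"type":"number"}},"required":["motion"]}

```bash
ls; mkdir -p pics; cat > h.py <<'E'
from workcell import r, vision
import numpy as np, cv2
from scipy.spatial.transform import Rotation as R
def save(cam,name):
    im=vision.get_image(cam); cv2.imwrite(f'pics/{name}.png',im[:,:,::-1]); return im
def tip(cam,n):
    try:
        o=vision.tip_of(cam,n); return [(np.round(d['location'],4).tolist(),round(d['score'],2)) for d in o[:2]]
    except Exception as e: return repr(e)
E
python3 - <<'E'
from h import *
print(r.state())
for c in("scene","top"):
    p=vision.camera_params(c); print(c,p)
save("scene","s1")
for n in("hub","plate","wide_c","narrow_c"): print(n,tip("scene",n))
save("top","t1")
for n in("hub","plate","wide_c","narrow_c","pointer","sensor","terminal_c","relay_c","tape_c","marker_c","fuses_c"): print(n,tip("top",n))
E
```

```text
pics
{'time_s': 0.0, 'qpos': array([-6.69804122e+01,  1.36836792e+01, -8.17162070e-01,  7.55847351e+01,
       -7.00761154e-04,  8.99995045e+01]), 'qvel': array([ 0.0616696 , -0.03521029, -0.00471811, -0.09740487, -0.04845073,
       -0.06081267]), 'joint_torque': array([-3.83627294e-04, -5.38778937e+01,  3.46433544e+01,  1.85162161e-02,
       -7.38120366e-05,  1.90971356e-06]), 'eef_pos': array([ 0.20514639, -0.48284441,  0.25565119]), 'tool_rot': array([-1.79914424e+02,  7.00020360e-04,  2.30200843e+01]), 'force': array([-0.3576325 ,  0.94071257, -0.37506064]), 'wrist_torque': array([ 0.02186162, -0.01286572, -0.04859889]), 'grip_force': 0.0, 'finger_gap': 1.0014076572386814}
scene {'mtx': array([[516.83511073,   0.        , 318.67223812],
       [  0.        , 516.83511073, 196.54246778],
       [  0.        ,   0.        ,   1.        ]]), 'distortion': array([-0.10075006,  0.        ,  0.        ,  0.        ,  0.        ]), 'eye': array([-0.25628892, -1.18673752,  0.85632815]), 'orientation': array([-119.47856955,    1.4611429 ,  -38.73916937])}
top {'mtx': array([[395.0047801
[... 498 characters left out ...]
 0.57)]
narrow_c [([0.6172, -0.2714, 0.0066], 0.56)]
hub [([0.5413, -0.4393, 0.0771], 0.55), ([0.4844, 0.2874, 0.0114], 0.19)]
plate [([0.5045, -0.3774, 0.0323], 0.69)]
wide_c [([0.4455, -0.2073, 0.0095], 0.58), ([0.5392, -0.4415, 0.0773], 0.26)]
narrow_c [([0.6165, -0.2708, 0.0044], 0.57), ([0.5134, -0.5553, 0.0948], 0.43)]
pointer [([0.4271, -0.4694, 0.0304], 0.66), ([0.6132, 0.369, 0.0149], 0.16)]
sensor [([0.5132, -0.5539, 0.093], 0.77), ([0.6171, -0.2693, 0.0042], 0.42)]
terminal_c [([0.6887, -0.1959, 0.0166], 0.42)]
relay_c [([0.5303, -0.2128, 0.0204], 0.58)]
tape_c [([0.4841, 0.2834, 0.0105], 0.53)]
marker_c [([0.4529, -0.0684, 0.0086], 0.53)]
fuses_c [([0.6125, 0.3711, 0.0145], 0.7)]
```

View pics/s1.png

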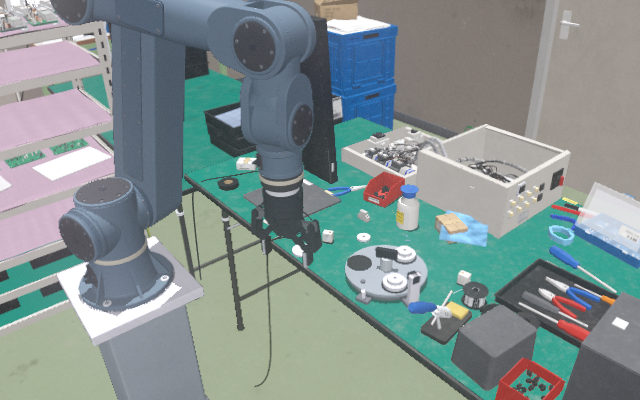

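View pics/t1.png

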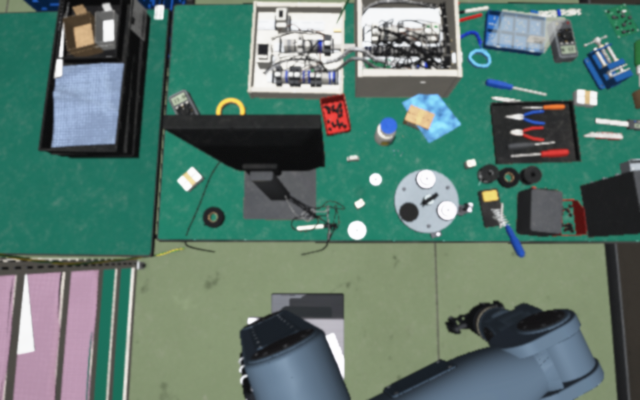

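The scene view shows the table at about (387,270) with the dark empty plate at (358,263). The top view shows the plate at (409,212), the hub at (428,200), the wide disc at (357,230) and the narrow disc at (375,180). I'll move over the hub for a closer look.

Request:
{"name": "arm_command", "arguments": {"motion": [{"linear":[37,5,0],"rot":[0,0,0],"hand":1},{"linear":[37,5,0],"rot":[0,0,0],"hand":1},{"linear":[37,5,0],"rot":[0,0,0],"hand":1},{"linear":[37,5,0],"rot":[0,0,0],"hand":1},{"linear":[37,5,0],"rot":[0,0,0],"hand":1},{"linear":[37,5,0],"rot":[0,0,0],"hand":1},{"linear":[37,5,0],"rot":[0,0,0],"hand":1},{"linear":[36,5,0],"rot":[0,0,0],"hand":1},{"linear":[0,0,0],"rot":[0,0,0],"hand":1},{"linear":[0,0,0],"rot":[0,0,0],"hand":1}]}}

```text
time_s: 1.68
eef_pos: [0.5022, -0.4423, 0.255]
tool_rot: [-179.9, 0.0, 23.2]
force: [-0.5, 0.1, -0.3]
finger_gap: 1.001
grip_force: 0.0
```

```bash
python3 - <<'E'
from h import *
s=r.state(); print(s['time_s'],s['eef_pos'],s['tool_rot'],s['qpos'])
print(vision.camera_params("wrist"))
save("wrist","w1")
for n in("hub","plate","pointer","sensor","wide_c","narrow_c","relay_c"): print(n,tip("wrist",n))
E
```

```text
1.6833 [ 0.50215793 -0.44229178  0.25504074] [-1.79928087e+02  3.07985914e-02  2.31841886e+01] [-4.13743228e+01  2.85293304e+01  2.16907104e+01  8.32395500e+01
  3.08119957e-03  1.15441506e+02]
{'mtx': array([[330.41259489,   0.        , 323.3657148 ],
       [  0.        , 330.41259489, 200.72111107],
       [  0.        ,   0.        ,   1.        ]]), 'distortion': array([-0.00827851,  0.        ,  0.        ,  0.        ,  0.        ]), 'eye': array([ 0.56346855, -0.41558839,  0.37190942]), 'orientation': array([ 1.64685146e+02,  3.45405401e-02, -6.67897505e+01])}
hub [([0.5389, -0.4376, 0.0731], 0.93)]
plate [([0.5062, -0.3742, 0.0316], 0.98)]
pointer []
sensor [([0.5124, -0.5539, 0.0928], 0.81)]
wide_c [([0.4419, -0.2066, 0.0065], 0.9)]
narrow_c []
relay_c [([0.5297, -0.2107, 0.0176], 0.85)]
```

View pics/w1.png

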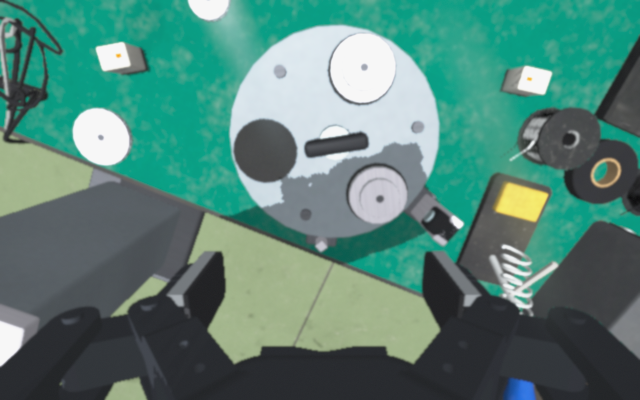

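The wrist view shows the bar at (337,145), the empty plate at (265,150), the pointer tip at about (320,240), and the wide disc at (101,137). I'll refine the axis and plate with masks.

```bash
cat >> h.py <<'E'
def cast(cam,uv,z,p=None):
    p=p or vision.camera_params(cam)
    n=cv2.undistortPoints(np.float64(uv).reshape(-1,1,2),p['mtx'],p['distortion']).reshape(-1,2)
    d=R.from_euler('xyz',p['orientation'],degrees=True).apply(np.c_[n,np.ones(len(n))])
    e=p['eye']; return e[:2]+d[:,:2]*((z-e[2])/d[:,2])[:,None]
def circ(cam,n,z,dia):
    """fit circle of known diameter to mask hull cast on plane z; robust"""
    from scipy.optimize import least_squares
    o=vision.cut_out(cam,n)
    if not o: return None
    m=o[0]['pixels'].astype(np.uint8)
    c=max(cv2.findContours(m,cv2.RETR_EXTERNAL,cv2.CHAIN_APPROX_NONE)[0],key=len).reshape(-1,2)
    c=c[(c[:,0]>1)&(c[:,1]>1)&(c[:,0]<638)&(c[:,1]<398)]
    P=cast(cam,c,z); f=least_squares(lambda q:np.hypot(*(P-q[:2]).T)-q[2],[*P.mean(0),dia/2],loss='soft_l1',f_scale=.001)
    return np.round(f.x[:2],4).tolist(),round(2*f.x[2],4),o[0]['score']
E
python3 - <<'E'
from h import *
vision.get_image("wrist")
print('table',circ("wrist","table",.029,.216))
print('plate',circ("wrist","plate",.033,.066))
print('wide',circ("wrist","wide_c",.010,.060))
o=vision.cut_out("wrist","hub"); m=o[0]['pixels']
v,u=np.nonzero(m); print(o[0]['score'],m.sum(),u.min(),u.max(),v.min(),v.max())
P=cast("wrist",np.c_[u,v],.090); rc=cv2.minAreaRect(np.float32(P*1000)); print(rc)
print('pointer px',cast("wrist",[[320,238],[320,245]],.034))
vision.get_image("top"); print('narrow',circ("top","narrow_c",.01,.04))
E
```

```text
table ([0.5414, -0.4367], np.float64(0.2121), 0.76)
plate ([0.5418, -0.4367], np.float64(0.209), 0.84)
wide ([0.4444, -0.206], np.float64(0.0609), 0.56)
0.81 34437 229 437 24 233
((545.0219116210938, -433.0745544433594), (172.94407653808594, 175.68759155273438), 23.05376625061035)
pointer px [[ 0.43565881 -0.46631342]
 [ 0.42803337 -0.46953107]]
narrow ([0.6168, -0.2722], np.float64(0.0328), 0.68)
```

Request:
{"name": "arm_command", "arguments": {"motion": [{"linear":[13,2,0],"rot":[0,0,7],"hand":0},{"linear":[13,2,0],"rot":[0,0,7],"hand":0},{"linear":[13,1,0],"rot":[0,0,7],"hand":0},{"linear":[0,0,0],"rot":[0,0,7],"hand":0},{"linear":[0,0,0],"rot":[0,0,7],"hand":0},{"linear":[0,0,0],"rot":[0,0,7],"hand":0},{"linear":[0,0,0],"rot":[0,0,7],"hand":0},{"linear":[0,0,0],"rot":[0,0,7],"hand":0},{"linear":[0,0,-10],"rot":[0,0,7],"hand":0},{"linear":[0,0,-20],"rot":[0,0,7],"hand":0},{"linear":[0,0,-20],"rot":[0,0,7],"hand":0},{"linear":[0,0,-20],"rot":[0,0,7],"hand":0},{"linear":[0,0,-10],"rot":[0,0,7],"hand":0},{"linear":[0,0,0],"rot":[0,0,7],"hand":0},{"linear":[0,0,0],"rot":[0,0,0],"hand":0},{"linear":[0,0,0],"rot":[0,0,0],"hand":0}]}}

```text
time_s: 3.77
eef_pos: [0.5394, -0.4382, 0.1764]
tool_rot: [-180.0, 0.0, 120.8]
force: [0.1, 0.2, 1.1]
finger_gap: 0.502
grip_force: 0.0
```

```bash
python3 - <<'E'
from h import *
s=r.state(); print(s['time_s'],s['eef_pos'],s['tool_rot'],s['qpos'],s['finger_gap'])
p=vision.camera_params("wrist")
save("wrist","w2")
print(tip("wrist","hub"),tip("wrist","plate"))
print(p['eye'])
E
```

```text
3.7667 [ 0.53940898 -0.43818532  0.17636018] [-1.79995491e+02  4.92060188e-03  1.20802719e+02] [-3.90860506e+01  3.23668781e+01  1.68932377e+01  7.45232895e+01
 -5.92610194e-03  2.01112306e+01] 0.5020307302278835
[([0.5387, -0.4371, 0.0745], 0.76)] [([0.5029, -0.3752, 0.0361], 0.67)]
[ 0.50546047 -0.38041633  0.29323365]
```

View pics/w2.png

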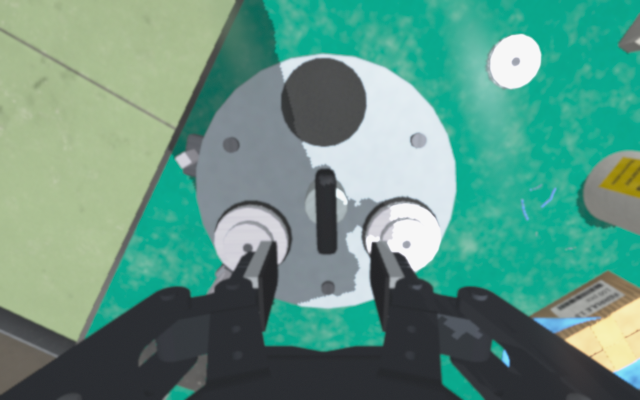

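The bar at (326,212) is aligned with the gripper, with the plate at (323,102). I'll descend and grip.

Request:
{"name": "arm_command", "arguments": {"motion": [{"linear":[0,0,-25],"rot":[0,0,0],"hand":0},{"linear":[0,0,-25],"rot":[0,0,0],"hand":0},{"linear":[0,0,-25],"rot":[0,0,0],"hand":0},{"linear":[0,0,-13],"rot":[0,0,0],"hand":0},{"linear":[0,0,0],"rot":[0,0,0],"hand":-0.6},{"linear":[0,0,0],"rot":[0,0,0],"hand":-1},{"linear":[0,0,0],"rot":[0,0,0],"hand":-1},{"linear":[0,0,0],"rot":[0,0,0],"hand":-1},{"linear":[0,0,0],"rot":[0,0,0],"hand":-1}], "force": 25}}

```text
time_s: 4.67
eef_pos: [0.5397, -0.436, 0.0858]
tool_rot: [179.9, -0.3, 121.0]
force: [8.4, 3.9, -23.3]
finger_gap: 0.347
grip_force: 26.6
```

Request:
{"name": "arm_command", "arguments": {"motion": [{"linear":[0,0,0],"rot":[0,0,0],"hand":-1},{"linear":[0,0,0],"rot":[0,0,0],"hand":-1}]}}

```text
time_s: 4.83
eef_pos: [0.5398, -0.436, 0.0858]
tool_rot: [179.9, -0.3, 121.0]
force: [8.0, 4.3, -23.5]
finger_gap: 0.346
grip_force: 26.6
```

```bash
python3 - <<'E'
from h import *
s=r.state(); print(s['time_s'],s['eef_pos'],s['tool_rot'],s['finger_gap'],s['grip_force'],s['force'],s['wrist_torque'])
save("wrist","w3")
E
```

```text
4.8333 [ 0.53975724 -0.4359566   0.08577808] [179.90656201  -0.28666036 121.0068957 ] 0.34574782761263123 26.640852391719818 [  8.02554175   4.29048124 -23.51143937] [ 0.94706601 -1.74036684 -0.00665866]
```

View pics/w3.png

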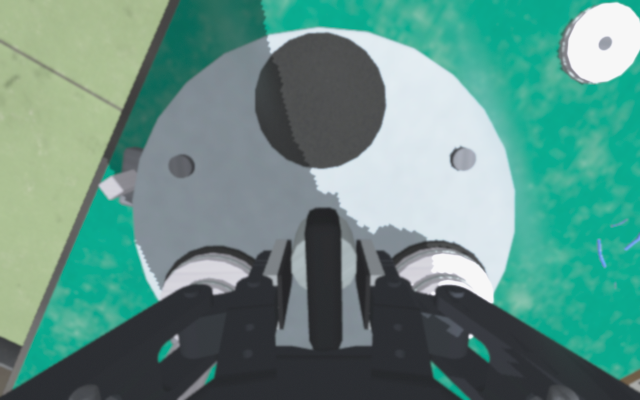

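The fingertips have closed on the pale round collar under the bar at (323,265). They're a few mm too low, so I'll open, raise and close again.

Request:
{"name": "arm_command", "arguments": {"motion": [{"linear":[0,0,0],"rot":[0,0,0],"hand":0},{"linear":[0,0,2],"rot":[0,0,0],"hand":0},{"linear":[0,0,4],"rot":[0,0,0],"hand":0},{"linear":[0,0,0],"rot":[0,0,0],"hand":-1},{"linear":[0,0,0],"rot":[0,0,0],"hand":-1},{"linear":[0,0,0],"rot":[0,0,0],"hand":-1},{"linear":[0,0,0],"rot":[0,0,0],"hand":-1},{"linear":[0,0,0],"rot":[0,0,0],"hand":-1}]}}

```text
time_s: 5.55
eef_pos: [0.5411, -0.438, 0.096]
tool_rot: [179.8, 0.2, 121.1]
force: [5.3, 2.5, 5.1]
finger_gap: 0.156
grip_force: 27.8
```

Request:
{"name": "arm_command", "arguments": {"motion": [{"linear":[0,0,0],"rot":[0,0,3],"hand":-1},{"linear":[0,0,0],"rot":[0,0,5],"hand":-1},{"linear":[0,0,0],"rot":[0,0,6],"hand":-1},{"linear":[0,0,0],"rot":[0,0,6],"hand":-1},{"linear":[0,0,0],"rot":[0,0,6],"hand":-1},{"linear":[0,0,0],"rot":[0,0,6],"hand":-1},{"linear":[0,0,0],"rot":[0,0,6],"hand":-1},{"linear":[0,0,0],"rot":[0,0,6],"hand":-1},{"linear":[0,0,0],"rot":[0,0,6],"hand":-1},{"linear":[0,0,0],"rot":[0,0,6],"hand":-1},{"linear":[0,0,0],"rot":[0,0,6],"hand":-1},{"linear":[0,0,0],"rot":[0,0,5],"hand":-1},{"linear":[0,0,0],"rot":[0,0,4],"hand":-1},{"linear":[0,0,0],"rot":[0,0,3],"hand":-1},{"linear":[0,0,0],"rot":[0,0,1],"hand":-1},{"linear":[0,0,0],"rot":[0,0,0],"hand":-1},{"linear":[0,0,0],"rot":[0,0,0],"hand":-1}]}}

```text
time_s: 6.97
eef_pos: [0.5415, -0.4372, 0.096]
tool_rot: [-180.0, 0.3, -163.9]
force: [8.4, 8.1, 6.1]
finger_gap: 0.156
grip_force: 27.8
```

Request:
{"name": "arm_command", "arguments": {"motion": [{"linear":[0,0,0],"rot":[0,0,0],"hand":0},{"linear":[0,0,0],"rot":[0,0,0],"hand":0},{"linear":[0,0,20],"rot":[0,0,0],"hand":0.5},{"linear":[0,0,40],"rot":[0,0,0],"hand":0.8},{"linear":[0,0,40],"rot":[0,0,0],"hand":0.8},{"linear":[0,0,20],"rot":[0,0,0],"hand":0.8},{"linear":[0,0,0],"rot":[0,0,0],"hand":0.8},{"linear":[0,0,0],"rot":[0,0,0],"hand":0.8}]}}

```text
time_s: 7.63
eef_pos: [0.5395, -0.4389, 0.2159]
tool_rot: [-179.8, 0.1, -164.0]
force: [0.1, -0.5, -1.8]
finger_gap: 0.901
grip_force: 0.0
```

```bash
cat >> h.py <<'E'
def blob(im,cam,z,near,lo,hi,p):
    """circle fit of a grey-level blob containing pixel nearest to world xyz near"""
    from scipy.optimize import least_squares
    rm=R.from_euler('xyz',p['orientation'],degrees=True)
    c=rm.inv().apply(np.r_[near,z]-p['eye']); uv=cv2.projectPoints(c.reshape(1,3),np.zeros(3),np.zeros(3),p['mtx'],p['distortion'])[0].ravel()
    h=cv2.cvtColor(im,cv2.COLOR_RGB2HSV); m=((h[:,:,2]>=lo)&(h[:,:,2]<=hi)&(h[:,:,1]<80)).astype(np.uint8)
    m=cv2.morphologyEx(m,cv2.MORPH_OPEN,np.ones((5,5)))
    n,l,st,_=cv2.connectedComponentsWithStats(m); k=l[int(uv[1]),int(uv[0])]
    if k==0: return uv,'miss',im[int(uv[1]),int(uv[0])]
    ct=max(cv2.findContours((l==k).astype(np.uint8),0,cv2.CHAIN_APPROX_NONE)[0],key=len).reshape(-1,2)
    P=cast(cam,ct,z,p); f=least_squares(lambda q:np.hypot(*(P-q[:2]).T)-q[2],[*near,.03],loss='soft_l1',f_scale=.001)
    return uv.round(),np.round(f.x[:2],4),round(2*f.x[2],4),st[k].tolist()
E
python3 - <<'E'
from h import *
s=r.state(); print(s['time_s'],s['eef_pos'],s['tool_rot'],s['qpos'])
p=vision.camera_params("wrist"); im=save("wrist","w4")
print(blob(im,"wrist",.033,[.4718,-.4572],0,95,p))
print(tip("wrist","plate"),tip("wrist","hub"),tip("wrist","pointer"),tip("wrist","sensor"))
print(circ("wrist","table",.029,.216))
E
```

```text
7.6333 [ 0.53949392 -0.43889117  0.21593516] [-1.79842919e+02  8.19907715e-02 -1.64014968e+02] [-3.91200137e+01  3.15942382e+01  2.13115032e+01  7.95415221e+01
 -2.26130802e-02 -5.51049675e+01]
(array([325., 106.]), array([ 0.4718, -0.4572]), np.float64(0.064), [288, 67, 74, 77, 4508])
[([0.4729, -0.4579, 0.0318], 0.98)] [([0.5392, -0.4349, 0.0748], 0.64)] [([0.4257, -0.4726, 0.0341], 0.61), ([0.4431, -0.2065, 0.0099], 0.38)] [([0.5131, -0.5543, 0.0912], 0.9)]
([0.5377, -0.4353], np.float64(0.2103), 0.72)
```

View pics/w4.png

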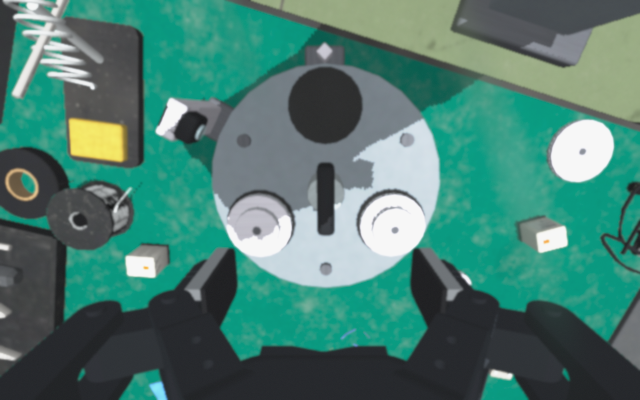

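The plate at (325,106) lines up with the pointer at (323,50), so it's clicked in. Next is the wide disc.

Request:
{"name": "arm_command", "arguments": {"motion": [{"linear":[-8,20,0],"rot":[0,0,0],"hand":0.8},{"linear":[-16,38,0],"rot":[0,0,0],"hand":0.8},{"linear":[-16,38,0],"rot":[0,0,0],"hand":0.8},{"linear":[-16,38,-10],"rot":[0,0,0],"hand":0.8},{"linear":[-16,38,-20],"rot":[0,0,0],"hand":0.8},{"linear":[-15,38,-20],"rot":[0,0,0],"hand":0.8},{"linear":[-8,22,-20],"rot":[0,0,0],"hand":0.8},{"linear":[0,0,0],"rot":[0,0,0],"hand":0.8},{"linear":[0,0,0],"rot":[0,0,0],"hand":0.8}]}}

```text
time_s: 8.68
eef_pos: [0.4462, -0.2121, 0.1471]
tool_rot: [179.9, -0.1, -163.9]
force: [0.3, 0.2, -0.4]
finger_gap: 0.901
grip_force: 0.0
```

```bash
python3 - <<'E'
from h import *
s=r.state(); print(s['time_s'],s['eef_pos'],s['tool_rot'])
p=vision.camera_params("wrist"); im=save("wrist","w5")
print(blob(im,"wrist",.010,[.4444,-.206],140,255,p)); print(tip("wrist","wide_c"))
E
```

```text
8.6833 [ 0.44618779 -0.2121344   0.14711376] [ 1.79921580e+02 -1.05509763e-01 -1.63872681e+02]
(array([331., 198.]), array([ 0.4421, -0.2038]), np.float64(0.0601), [297, 158, 76, 74, 4436])
[([0.4418, -0.2054, 0.007], 0.71)]
```

Request:
{"name": "arm_command", "arguments": {"motion": [{"linear":[-4,8,-20],"rot":[0,0,0],"hand":0.8},{"linear":[0,0,-35],"rot":[0,0,0],"hand":0.8},{"linear":[0,0,-35],"rot":[0,0,0],"hand":0.8},{"linear":[0,0,-20],"rot":[0,0,0],"hand":0.8},{"linear":[0,0,-10],"rot":[0,0,0],"hand":0.8},{"linear":[0,0,0],"rot":[0,0,0],"hand":0.8},{"linear":[0,0,0],"rot":[0,0,0],"hand":0.8}]}}

```text
time_s: 9.37
eef_pos: [0.444, -0.2066, 0.028]
tool_rot: [-180.0, 0.0, -164.0]
force: [-0.3, 0.1, 0.5]
finger_gap: 0.898
grip_force: 0.0
```

Request:
{"name": "arm_command", "arguments": {"motion": [{"linear":[-2,3,-3],"rot":[0,0,0],"hand":0.8},{"linear":[0,0,-2],"rot":[0,0,0],"hand":0.8},{"linear":[0,0,0],"rot":[0,0,0],"hand":0.6},{"linear":[0,0,0],"rot":[0,0,0],"hand":0.3},{"linear":[0,0,0],"rot":[0,0,0],"hand":0.1},{"linear":[0,0,0],"rot":[0,0,0],"hand":0.1},{"linear":[0,0,0],"rot":[0,0,0],"hand":0.1}], "force": 30}}

```text
time_s: 9.95
eef_pos: [0.4417, -0.2027, 0.0239]
tool_rot: [-179.9, 0.1, -164.0]
force: [-1.9, -0.3, 7.4]
finger_gap: 0.687
grip_force: 30.5
```

Request:
{"name": "arm_command", "arguments": {"motion": [{"linear":[0,0,10],"rot":[0,0,0],"hand":0.1},{"linear":[0,0,30],"rot":[0,0,0],"hand":0.1},{"linear":[0,0,40],"rot":[0,0,0],"hand":0.1},{"linear":[4,-25,20],"rot":[0,0,0],"hand":0.1},{"linear":[4,-38,0],"rot":[0,0,0],"hand":0.1},{"linear":[4,-38,0],"rot":[0,0,0],"hand":0.1},{"linear":[4,-38,0],"rot":[0,0,0],"hand":0.1},{"linear":[4,-38,0],"rot":[0,0,0],"hand":0.1},{"linear":[4,-38,0],"rot":[0,0,0],"hand":0.1},{"linear":[4,-28,0],"rot":[0,0,0],"hand":0.1},{"linear":[2,-11,0],"rot":[0,0,0],"hand":0.1},{"linear":[0,0,0],"rot":[0,0,0],"hand":0.1},{"linear":[0,0,0],"rot":[0,0,0],"hand":0.1},{"linear":[0,0,0],"rot":[0,0,0],"hand":0.1}]}}

```text
time_s: 11.12
eef_pos: [0.471, -0.4555, 0.123]
tool_rot: [180.0, -0.0, -164.0]
force: [-0.6, 0.2, -0.3]
finger_gap: 0.681
grip_force: 32.7
```

```bash
python3 - <<'E'
from h import *
s=r.state(); print(s['time_s'],s['eef_pos'],s['tool_rot'],s['finger_gap'])
p=vision.camera_params("wrist"); im=save("wrist","w6")
x=s['eef_pos']; print(blob(im,"wrist",x[2]-.0139,x[:2],140,255,p)); print(tip("wrist","wide_c"),tip("wrist","plate"))
E
```

```text
11.1167 [ 0.47104132 -0.45552781  0.1229524 ] [ 1.79958820e+02 -1.38131822e-02 -1.63960742e+02] 0.6807749768430303
(array([322.13050617, 268.76386491]), 'miss', array([ 98, 101, 106], dtype=uint8))
[] [([0.5274, -0.2104, 0.0169], 0.69)]
```

View pics/w6.png

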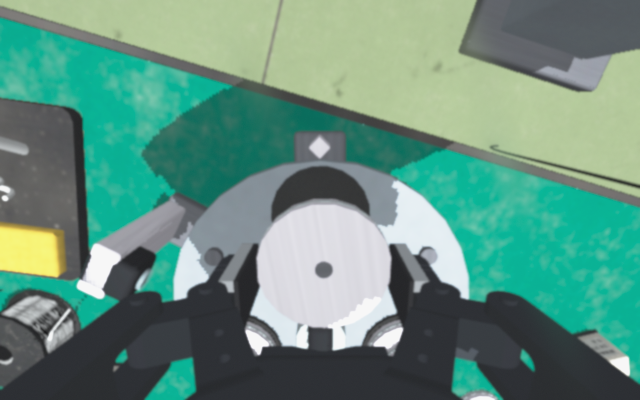

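The disc is centred in the grip, its dot at (323,269) against the predicted (322,269). Descending.

Request:
{"name": "arm_command", "arguments": {"motion": [{"linear":[1,-2,-15],"rot":[0,0,0],"hand":0.1},{"linear":[0,0,-25],"rot":[0,0,0],"hand":0.1},{"linear":[0,0,-15],"rot":[0,0,0],"hand":0.1},{"linear":[0,0,-7],"rot":[0,0,0],"hand":0.1},{"linear":[0,0,0],"rot":[0,0,0],"hand":0.1},{"linear":[0,0,0],"rot":[0,0,0],"hand":0.1}]}}

```text
time_s: 11.77
eef_pos: [0.4725, -0.4581, 0.0615]
tool_rot: [-180.0, 0.0, -163.9]
force: [0.2, -0.3, -0.4]
finger_gap: 0.686
grip_force: 32.7
```

Request:
{"name": "arm_command", "arguments": {"motion": [{"linear":[-0.5,1,-2],"rot":[0,0,0],"hand":0.1},{"linear":[0,0,-2],"rot":[0,0,0],"hand":0.1},{"linear":[0,0,0],"rot":[0,0,0],"hand":0.1},{"linear":[0,0,0],"rot":[0,0,0],"hand":0.1}]}}

```text
time_s: 12.1
eef_pos: [0.4719, -0.4576, 0.0574]
tool_rot: [-180.0, 0.0, -164.0]
force: [-0.1, -0.7, -0.2]
finger_gap: 0.683
grip_force: 32.7
```

Request:
{"name": "arm_command", "arguments": {"motion": [{"linear":[0,0,-1],"rot":[0,0,0],"hand":0.1},{"linear":[0,0,0],"rot":[0,0,0],"hand":0.1}]}}

```text
time_s: 12.27
eef_pos: [0.472, -0.4578, 0.057]
tool_rot: [-179.9, 0.0, -164.0]
force: [-1.0, 1.4, 5.8]
finger_gap: 0.68
grip_force: 33.3
```

Request:
{"name": "arm_command", "arguments": {"motion": [{"linear":[0,0,0],"rot":[0,0,0],"hand":0.5},{"linear":[0,0,0],"rot":[0,0,0],"hand":0.6},{"linear":[0,0,0],"rot":[0,0,0],"hand":0.6},{"linear":[0,0,10],"rot":[0,0,0],"hand":0.6},{"linear":[0,0,30],"rot":[0,0,0],"hand":0.6},{"linear":[0,0,40],"rot":[0,0,0],"hand":0.6},{"linear":[0,0,20],"rot":[0,0,0],"hand":0.6},{"linear":[0,0,0],"rot":[0,0,0],"hand":0.6},{"linear":[0,0,0],"rot":[0,0,0],"hand":0.6}]}}

```text
time_s: 13.02
eef_pos: [0.4725, -0.4581, 0.1582]
tool_rot: [-179.8, 0.1, -164.0]
force: [0.2, 0.0, -0.3]
finger_gap: 0.804
grip_force: 0.0
```

```bash
python3 - <<'E'
from h import *
s=r.state(); print(s['time_s'],s['eef_pos'],s['tool_rot'],s['finger_gap'])
p=vision.camera_params("wrist"); im=save("wrist","w7")
print(blob(im,"wrist",.043,[.4718,-.4522],120,255,p)); print(tip("wrist","wide_c"),tip("wrist","plate"),tip("wrist","narrow_c"))
E
```

```text
13.0167 [ 0.47247836 -0.45809252  0.15821473] [-1.79818422e+02  1.03384339e-01 -1.63977419e+02] 0.8038244363705518
(array([331., 206.]), array([2361.5675,  186.3673]), np.float64(4736.8473), [124, 154, 331, 205, 36085])
[([0.4708, -0.458, 0.0404], 0.56)] [] [([0.6194, -0.2682, 0.0028], 0.88), ([0.5387, -0.434, 0.0755], 0.22)]
```

View pics/w7.png

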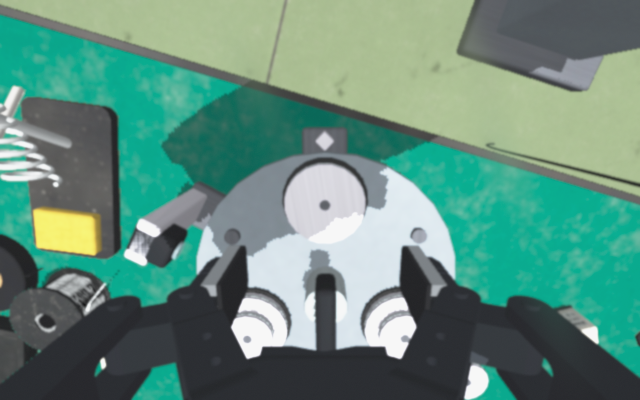

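The wide disc sits on the plate with its dot at (324,206), and the plate's dark rim shows evenly around it. On to the narrow disc.

Request:
{"name": "arm_command", "arguments": {"motion": [{"linear":[12,16,10],"rot":[0,0,0],"hand":0.3},{"linear":[24,31,0],"rot":[0,0,0],"hand":0.3},{"linear":[24,31,0],"rot":[0,0,0],"hand":0.3},{"linear":[24,31,0],"rot":[0,0,0],"hand":0.3},{"linear":[24,31,0],"rot":[0,0,0],"hand":0.3},{"linear":[24,31,-10],"rot":[0,0,0],"hand":0.3},{"linear":[13,17,-10],"rot":[0,0,0],"hand":0.3},{"linear":[0,0,0],"rot":[0,0,0],"hand":0.3},{"linear":[0,0,0],"rot":[0,0,0],"hand":0.3}]}}

```text
time_s: 13.97
eef_pos: [0.6166, -0.2679, 0.1441]
tool_rot: [179.9, -0.2, -163.8]
force: [-0.9, 0.3, 1.8]
finger_gap: 0.65
grip_force: 0.0
```

```bash
python3 - <<'E'
from h import *
s=r.state(); print(s['time_s'],s['eef_pos'],s['tool_rot'],s['finger_gap'])
p=vision.camera_params("wrist"); im=save("wrist","w8")
print(blob(im,"wrist",.010,[.619,-.270],140,255,p)); print(tip("wrist","narrow_c"))
E
```

```text
13.9667 [ 0.61658947 -0.2678989   0.14407276] [ 1.79891619e+02 -1.55279335e-01 -1.63833114e+02] 0.6503477096286392
(array([319.05423003, 200.78082947]), 'miss', array([ 96,  99, 103], dtype=uint8))
[([0.6172, -0.2703, 0.001], 0.98)]
```

```bash
python3 - <<'E'
from h import *
p=vision.camera_params("wrist"); im=cv2.imread('pics/w8.png')[:,:,::-1].copy()
print(blob(im,"wrist",.010,[.612,-.276],140,255,p)); print(r.state()['eef_pos'])
im=cv2.imread('pics/w7.png')[:,:,::-1]
E
```

```text
(array([317., 191.]), array([ 0.6174, -0.271 ]), np.float64(0.0402), [296, 174, 51, 50, 1978])
[ 0.61615552 -0.26994691  0.14544696]
```

Request:
{"name": "arm_command", "arguments": {"motion": [{"linear":[1,0,-20],"rot":[0,0,0],"hand":0.3},{"linear":[0,0,-35],"rot":[0,0,0],"hand":0.3},{"linear":[0,0,-35],"rot":[0,0,0],"hand":0.3},{"linear":[0,0,-17],"rot":[0,0,0],"hand":0.3},{"linear":[0,0,-8],"rot":[0,0,0],"hand":0.3},{"linear":[0,0,0],"rot":[0,0,0],"hand":0.3},{"linear":[0,0,0],"rot":[0,0,0],"hand":0.3}]}}

```text
time_s: 14.65
eef_pos: [0.6178, -0.2706, 0.0319]
tool_rot: [-180.0, 0.0, -164.1]
force: [0.4, 0.1, 0.7]
finger_gap: 0.653
grip_force: 0.0
```

Request:
{"name": "arm_command", "arguments": {"motion": [{"linear":[0,1,-3],"rot":[0,0,0],"hand":0.3},{"linear":[0,0,-2],"rot":[0,0,0],"hand":0.2},{"linear":[0,0,0],"rot":[0,0,0],"hand":0},{"linear":[0,0,0],"rot":[0,0,0],"hand":-0.3},{"linear":[0,0,0],"rot":[0,0,0],"hand":-0.3},{"linear":[0,0,0],"rot":[0,0,0],"hand":-0.3},{"linear":[0,0,0],"rot":[0,0,0],"hand":-0.3}]}}

```text
time_s: 15.23
eef_pos: [0.6182, -0.2686, 0.027]
tool_rot: [-179.9, 0.1, -164.0]
force: [-1.6, 0.4, 5.8]
finger_gap: 0.443
grip_force: 29.9
```

Request:
{"name": "arm_command", "arguments": {"motion": [{"linear":[0,0,10],"rot":[0,0,0],"hand":-0.3},{"linear":[0,0,30],"rot":[0,0,0],"hand":-0.3},{"linear":[0,0,40],"rot":[0,0,0],"hand":-0.3},{"linear":[-10,-13,35],"rot":[0,0,0],"hand":-0.3},{"linear":[-24,-31,0],"rot":[0,0,0],"hand":-0.3},{"linear":[-24,-31,0],"rot":[0,0,0],"hand":-0.3},{"linear":[-24,-31,0],"rot":[0,0,0],"hand":-0.3},{"linear":[-24,-31,0],"rot":[0,0,0],"hand":-0.3},{"linear":[-24,-31,0],"rot":[0,0,0],"hand":-0.3},{"linear":[-16,-21,0],"rot":[0,0,0],"hand":-0.3},{"linear":[0,0,0],"rot":[0,0,0],"hand":-0.3},{"linear":[0,0,0],"rot":[0,0,0],"hand":-0.3},{"linear":[0,0,0],"rot":[0,0,0],"hand":-0.3}]}}

```text
time_s: 16.32
eef_pos: [0.472, -0.4572, 0.1414]
tool_rot: [-180.0, 0.0, -164.0]
force: [0.6, 0.5, -0.5]
finger_gap: 0.444
grip_force: 30.3
```

```bash
python3 - <<'E'
from h import *
s=r.state(); print(s['time_s'],s['eef_pos'],s['tool_rot'],s['finger_gap'])
p=vision.camera_params("wrist"); im=save("wrist","w9"); x=s['eef_pos']
g=cv2.cvtColor(im,cv2.COLOR_RGB2GRAY)
print('narrow',blob(im,"wrist",x[2]-.017,[x[0]-.008,x[1]],140,255,p)); print(tip("wrist","narrow_c"),tip("wrist","wide_c"))
# w7 dot, camera pose rebuilt from the w7 TCP reading (same yaw)
q=dict(p); q['eye']=p['eye']+np.array([.47248,-.45809,.15821])-x
print('wide by dot w7',cast("wrist",[[324.5,205.5]],.043,q))
E
```

```text
16.3167 [ 0.47204163 -0.45719196  0.14135853] [-1.79995297e+02  2.69143195e-02 -1.63994848e+02] 0.44448989892422747
narrow (array([327., 249.]), array([ 0.4665, -0.4595]), np.float64(0.0795), [185, 159, 277, 190, 27978])
[([0.5422, -0.4398, 0.0732], 0.65)] [([0.4718, -0.4595, 0.0371], 0.8)]
wide by dot w7 [[ 0.47268424 -0.45667695]]
```

View pics/w9.png

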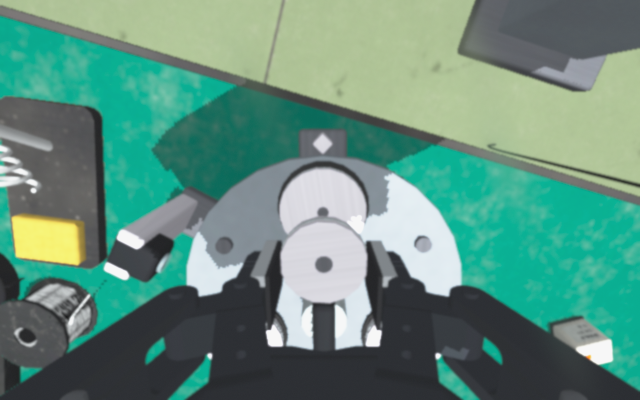

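The narrow disc's dot at (323,265) is in line with the tool, and the wide disc below has its dot at (322,212). No sideways correction is needed.

Request:
{"name": "arm_command", "arguments": {"motion": [{"linear":[0,0,-15],"rot":[0,0,0],"hand":-0.3},{"linear":[0,0,-25],"rot":[0,0,0],"hand":-0.3},{"linear":[0,0,-15],"rot":[0,0,0],"hand":-0.3},{"linear":[0,0,-8],"rot":[0,0,0],"hand":-0.3},{"linear":[0,0,-4],"rot":[0,0,0],"hand":-0.3},{"linear":[0,0,0],"rot":[0,0,0],"hand":-0.3},{"linear":[0,0,0],"rot":[0,0,0],"hand":-0.3}]}}

```text
time_s: 17.05
eef_pos: [0.4724, -0.4575, 0.0747]
tool_rot: [-179.9, 0.0, -163.9]
force: [-0.1, 0.5, 0.3]
finger_gap: 0.449
grip_force: 30.3
```

Request:
{"name": "arm_command", "arguments": {"motion": [{"linear":[0,0,-2],"rot":[0,0,0],"hand":-0.3},{"linear":[0,0,-2],"rot":[0,0,0],"hand":-0.3},{"linear":[0,0,0],"rot":[0,0,0],"hand":-0.3},{"linear":[0,0,0],"rot":[0,0,0],"hand":-0.3}]}}

```text
time_s: 17.38
eef_pos: [0.4718, -0.4576, 0.0702]
tool_rot: [-180.0, 0.0, -164.0]
force: [0.5, 0.1, -0.3]
finger_gap: 0.45
grip_force: 30.3
```

Request:
{"name": "arm_command", "arguments": {"motion": [{"linear":[0,0,-1],"rot":[0,0,0],"hand":-0.3},{"linear":[0,0,0],"rot":[0,0,0],"hand":-0.3}]}}

```text
time_s: 17.55
eef_pos: [0.472, -0.4579, 0.07]
tool_rot: [-179.9, 0.0, -164.0]
force: [-2.1, -0.3, 6.8]
finger_gap: 0.444
grip_force: 30.8
```

Request:
{"name": "arm_command", "arguments": {"motion": [{"linear":[0,0,0],"rot":[0,0,0],"hand":0},{"linear":[0,0,0],"rot":[0,0,0],"hand":0.2},{"linear":[0,0,0],"rot":[0,0,0],"hand":0.2},{"linear":[0,0,10],"rot":[0,0,0],"hand":0.2},{"linear":[0,0,30],"rot":[0,0,0],"hand":0.2},{"linear":[0,0,30],"rot":[0,0,0],"hand":0.2},{"linear":[0,0,20],"rot":[0,0,0],"hand":0.2},{"linear":[0,0,0],"rot":[0,0,0],"hand":0.2},{"linear":[0,0,0],"rot":[0,0,0],"hand":0.2}]}}

```text
time_s: 18.3
eef_pos: [0.4724, -0.4581, 0.1609]
tool_rot: [-179.8, 0.1, -164.0]
force: [-0.7, -0.5, -0.4]
finger_gap: 0.597
grip_force: 0.0
```

```bash
python3 - <<'E'
from h import *
s=r.state(); print(s['time_s'],s['eef_pos'],s['tool_rot'],s['finger_gap'])
im=save("wrist","w10"); cv2.imwrite('pics/w10c.png',cv2.resize(im[120:340,200:450,::-1],None,fx=2.4,fy=2.4))
print(tip("wrist","narrow_c"),tip("wrist","wide_c"),tip("wrist","hub"))
E
```

```text
18.3 [ 0.47238559 -0.45805687  0.16091964] [-1.79835821e+02  8.92888682e-02 -1.63978510e+02] 0.5973147673390969
[([0.474, -0.4578, 0.0439], 0.82), ([0.5119, -0.5544, 0.094], 0.74)] [] [([0.5399, -0.4354, 0.0707], 0.69)]
```

View pics/w10c.png

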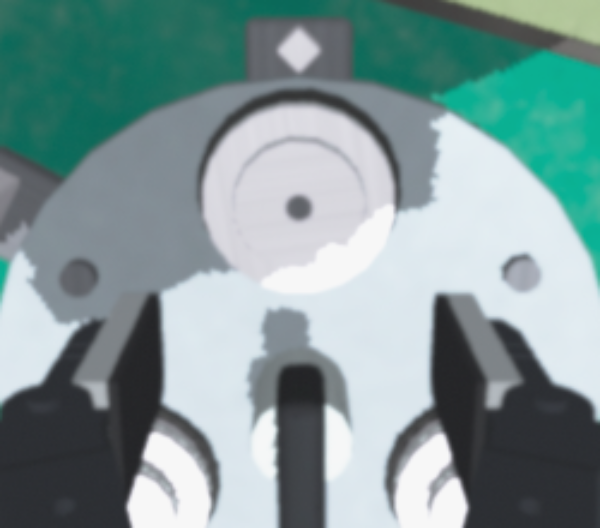

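The stack is concentric on the plate in the crop, with its dot at (299,208). I'll move to the bar, grip it and turn 60°.

Request:
{"name": "arm_command", "arguments": {"motion": [{"linear":[23,7,0],"rot":[0,0,0],"hand":0},{"linear":[23,7,0],"rot":[0,0,0],"hand":0},{"linear":[23,7,0],"rot":[0,0,0],"hand":0},{"linear":[0,0,-10],"rot":[0,0,0],"hand":0},{"linear":[0,0,-25],"rot":[0,0,0],"hand":0},{"linear":[0,0,-20],"rot":[0,0,0],"hand":0},{"linear":[0,0,-10],"rot":[0,0,0],"hand":0},{"linear":[0,0,0],"rot":[0,0,0],"hand":0},{"linear":[0,0,0],"rot":[0,0,0],"hand":0}]}}

```text
time_s: 19.25
eef_pos: [0.5402, -0.4363, 0.0934]
tool_rot: [179.9, -0.1, -164.0]
force: [-0.2, -0.6, 0.5]
finger_gap: 0.498
grip_force: 0.0
```

Request:
{"name": "arm_command", "arguments": {"motion": [{"linear":[0.5,0,2],"rot":[0,0,0],"hand":-0.4},{"linear":[0,0,0],"rot":[0,0,0],"hand":-0.7},{"linear":[0,0,0],"rot":[0,0,0],"hand":-1},{"linear":[0,0,0],"rot":[0,0,0],"hand":-1},{"linear":[0,0,0],"rot":[0,0,0],"hand":-1},{"linear":[0,0,0],"rot":[0,0,0],"hand":-1}], "force": 25}}

```text
time_s: 19.75
eef_pos: [0.5419, -0.4369, 0.0978]
tool_rot: [-179.9, 0.1, -164.0]
force: [0.0, -0.1, 5.6]
finger_gap: 0.156
grip_force: 25.4
```

Request:
{"name": "arm_command", "arguments": {"motion": [{"linear":[0,0,0],"rot":[0,0,1],"hand":-1},{"linear":[0,0,0],"rot":[0,0,2],"hand":-1},{"linear":[0,0,0],"rot":[0,0,3],"hand":-1},{"linear":[0,0,0],"rot":[0,0,4],"hand":-1},{"linear":[0,0,0],"rot":[0,0,4],"hand":-1},{"linear":[0,0,0],"rot":[0,0,4],"hand":-1},{"linear":[0,0,0],"rot":[0,0,4],"hand":-1},{"linear":[0,0,0],"rot":[0,0,4],"hand":-1},{"linear":[0,0,0],"rot":[0,0,4],"hand":-1},{"linear":[0,0,0],"rot":[0,0,4],"hand":-1},{"linear":[0,0,0],"rot":[0,0,4],"hand":-1},{"linear":[0,0,0],"rot":[0,0,4],"hand":-1},{"linear":[0,0,0],"rot":[0,0,4],"hand":-1},{"linear":[0,0,0],"rot":[0,0,4],"hand":-1},{"linear":[0,0,0],"rot":[0,0,4],"hand":-1},{"linear":[0,0,0],"rot":[0,0,3],"hand":-1},{"linear":[0,0,0],"rot":[0,0,2],"hand":-1},{"linear":[0,0,0],"rot":[0,0,1],"hand":-1},{"linear":[0,0,0],"rot":[0,0,0],"hand":-1},{"linear":[0,0,0],"rot":[0,0,0],"hand":-1}]}}

```text
time_s: 21.42
eef_pos: [0.5411, -0.4362, 0.0977]
tool_rot: [-180.0, -0.0, -104.0]
force: [-3.3, 2.4, 8.4]
finger_gap: 0.159
grip_force: 25.8
```

Request:
{"name": "arm_command", "arguments": {"motion": [{"linear":[0,0,0],"rot":[0,0,0],"hand":-0.4},{"linear":[0,0,0],"rot":[0,0,0],"hand":0},{"linear":[0,0,0],"rot":[0,0,0],"hand":0},{"linear":[0,0,15],"rot":[0,0,0],"hand":0},{"linear":[0,0,35],"rot":[0,0,0],"hand":0},{"linear":[0,0,40],"rot":[0,0,0],"hand":0.3},{"linear":[0,0,30],"rot":[0,0,0],"hand":0.3},{"linear":[0,0,0],"rot":[0,0,0],"hand":0.3},{"linear":[0,0,0],"rot":[0,0,0],"hand":0.3},{"linear":[0,0,0],"rot":[0,0,0],"hand":0.3}]}}

```text
time_s: 22.25
eef_pos: [0.5412, -0.4364, 0.2155]
tool_rot: [180.0, 0.0, -104.0]
force: [-0.3, -0.1, -0.4]
finger_gap: 0.651
grip_force: 0.0
```

```bash
python3 - <<'E'
from h import *
s=r.state(); print(s['time_s'],s['eef_pos'],s['tool_rot'],s['force'])
im=save("wrist","w11")
print(tip("wrist","narrow_c"),tip("wrist","sensor"),tip("wrist","hub"))
E
```

```text
22.25 [ 0.54120408 -0.43639545  0.21546028] [ 1.79987753e+02  9.04636961e-03 -1.03978440e+02] [-0.34505874 -0.08541503 -0.38236026]
[([0.5229, -0.5082, 0.0426], 0.72)] [] [([0.5428, -0.4374, 0.0715], 0.78)]
```

View pics/w11.png

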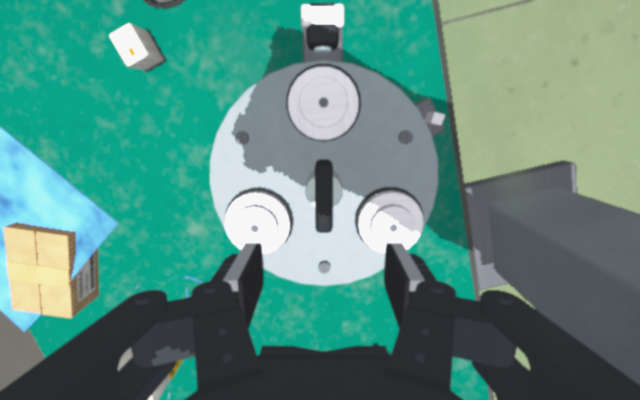

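The new stack at (323,102) lines up with the sensor post at (323,28) and is concentric. The gripper is clear.

```bash
python3 -c "
from workcell import r
print(r.job_done())"
```

```text
the job is handed in; nothing more can be done
None
```

I handed in the job at about 22 s: the new stack stands centred at the sensor post with the gripper clear of everything; the hand-in returned no verdict.

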